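# Set the dryer timer with its thumbwheel

### The arm

A 6-joint arm with a two-finger parallel gripper is mounted at the origin on a cart in front of the work surface, level with it; the furniture and walls round the work are solid. World frame = base frame: x ahead of the robot, y to its left, z up, the work surface at z = 0. Lengths are in m, angles in rad, forces in N, time in s.
With the tool pointing down it reaches from about 0.425 to 0.925 m from the base axis. Payload 12.5 kg.
Tool frame: the origin (TCP) lies at the very end of the fingers, on their centre line; the grasp point (between the pads) lies 19 mm behind it; z points along the fingers, y is the line along which they close (so a half turn about z gives the same grasp; the last joint's range is limited). The gripper opens to 85 mm and grips with 20 to 120 N. Pads are 22 mm wide; open, the fingers measure 114 mm over their backs; the gripper's body (76 mm by 85 mm) begins 54 mm behind the grasp point. The pads swing forward as they close: fully open they stand 13 mm farther back than shut.
Start: joints at [1.18, 0.491, 1.559, -0, 1.092, -0.106], TCP at [0.176, 0.6, 0.231] pointing down, gripper open.
Joint ranges: [-3.1, 3.1], [-0.84, 2.19], [0.05, 2.79], [-1.13, 4.28], [0.06, 2.93], [-2.69, 2.69]. Speed limits (rad/s): [2.22, 2.22, 2.79, 3.14, 3.14, 3.14].

### API

Orientations are given as a unit quaternion [x, y, z, w].
In Python, from cell import * gives the robot as it stands. The module is installed in compiled form; this text tells all that it offers.
- The arm moves only by the shell command python3 -m crank 'ROWS' [FORCE]. ROWS is JSON, a list that holds one entry, the list of rows, each a list of 5 numbers: the shift along the tool's x, y, z each as a share of 0.2 m, from -1 to 1, then the turn about the tool's z as a share of pi rad, from -1 to 1, then the opening, from 0 (shut) to 1 (fully open). In form: [[[tx, ty, tz, turn, jaw], ...]]. A call has 1 to 12 rows; each row is the pose to reach, as a shift and turn from the pose commanded when the call began, along the tool's axes at that moment, turning the shorter way round; what a row does not reach only later rows make up. A row lasts 1/12 s, in which the tool goes at most 41.7 mm and 7.16 degrees, less where a joint would pass 70% of its speed; a pose out of reach is approached as far as the arm can. A call with a number of a shift or a turn outside -1 to 1 is refused whole. A call with a gripper value outside its range is refused whole. The fingers move at their own pace and stop on an object; FORCE is the grip in N (left out, the last holds). Time passes only in rows, so rows that repeat a pose let the fingers close. It gives the time, the measured TCP pose, the force, the opening and the grip force at its end, in the units of the state.
- get_state(): the state, without advancing time (a new reading comes with each control period).
- get_image(name): name is "side" or "top"; returns a dict with "image" (400x640x3 uint8, blue, green, red), "z_map" (400x640 float32, m along the optical axis (not along the pixel's ray), 0 where there is no reading), "camera_matrix" (3x3 intrinsics, pixels), "dist_coeffs" ([k1, k2, p1, p2, k3] as OpenCV has them; the pictures are not rectified), "eye" and "orientation" of the camera in the world. Camera axes: x right, y up, looking along -z (the intrinsics and any distortion apply to the point x, -y, -z); pixel columns grow to the right and rows downward; lengths in m; the calibration is good to about 2 mm. A picture is of the moment at which its call begins.
- job_done(): hands the job in; it is judged then, once.
The state is a dict: "time": time; "qpos": joint angles; "joint_vel": joint speeds; "effort": joint torques, N m; "position": TCP position; "eef_rot": TCP orientation; "force": force on the tool from outside, world axes, zero at the start; "ft_torque": the same for the moment, N m; "width": finger opening in m; "grasp_force": force on a finger pad.
Only numpy, scipy, OpenCV 4.12 (cv2) and the standard library are available. Lean on these libraries where they do the work, as an engineer would, in place of code of your own. Each camera call takes 0.05 s, during which the arm holds its last target. There are 200 camera calls.

### The job

Two dryer timer modules lie on the table. On the one with the broad thumbwheel, roll the wheel with a fingertip until its black pointer stands between the two prongs of the brass bracket on its scale, then let go. Leave the setting of the module with the narrow wheel as it is.

Things in the scene. Friction and masses are not known exactly. Their poses are not given: they have to be found in the camera images.
- broad_crown (a point): Top of a 22 mm wide, 60 mm diameter ribbed black thumbwheel, fixed point 64 mm above the table. Axes: x along the axle, away from the robot; y the way the crown is dragged; z up. It stands 9 mm out of a slot in a fixed grey module (slot cheeks 6 mm below the crown). Sprung: yields 5 mm at most, 2 N + 2 N per mm. Press it down 2 to 4 mm and drag along y: it rolls without slip (drag 1 N) and stays put.
- broad_pointer (a point): Black pointer bar, 6 mm wide in y, 26 mm long, its top middle; in the white scale window on the robot's side of the broad wheel, 52 mm in -x from its middle, under a fixed clear cover. Same axes. Geared to the wheel: moves 1.33 mm for each mm the crown is dragged, in the same direction. Travel 85 mm; starts at its -y end. One stroke drags about 25 mm; lift, go back and repeat for more.
- broad_bracket (a point): Middle of the gap of the U-shaped brass bracket in the same window: two 6 mm wide prongs along x, 24 mm of clear gap between them along y, joined at the robot's side. It stays put, 28 to 62 mm in +y from the pointer's start. Same axes.
- narrow_pointer (a point): Pointer of the other module, to be left alone. It is alike (both 110 x 150 mm, 55 mm high, fixed, within 20 degrees of square to the robot) but its wheel is only 8 mm wide. Either module may be the left one; wheel centres are about 0.2 to 0.35 m apart. Its wheel stands 52 mm in +x from this pointer's row.

How it is judged:
By the outcome, as a careful person would: the job done as asked, in the order asked, and still so for the second after the job is handed in, with the robot touching nothing.
It also fails if it takes over 40 s, if anything falls off the work surface, if the arm or the gripper's body presses on something with over 40 N, if the wrist force passes 120 N, or if a joint passes its speed limit or range.

## Working session

There is one attempt and no reset: what is moved stays moved. The work goes in short steps, Python scripts to look and compute and a shell command to move; the robot and the scene stay as the last step left them, time stands still between calls to the robot, and variables do not carry over. Pictures are saved under pics/ and viewed, at most 10 in all, crops included, and the job is handed in when it is done.

```bash
mkdir -p pics; cat > h.py <<'E'
from cell import *
import numpy as np, cv2
from scipy.spatial.transform import Rotation as R
def ray(im,px):
    u=cv2.undistortPoints(np.array(px,float).reshape(-1,1,2),np.array(im["camera_matrix"]),np.array(im["dist_coeffs"])).reshape(-1,2)
    d=np.c_[u[:,0],-u[:,1],-np.ones(len(u))]
    return np.array(im["eye"]),R.from_quat(im["orientation"]).apply(d)
def onplane(im,px,z):
    e,d=ray(im,px); return e+d*((z-e[2])/d[:,2])[:,None]
def bydepth(im,px):
    e,d=ray(im,px); z=np.array([im["z_map"][int(round(v)),int(round(u))] for u,v in px]); return e+d*z[:,None]
E
python3 - <<'E'
from h import *
import pickle
for n in("top","side"):
    im=get_image(n); cv2.imwrite(f"pics/{n}0.png",im["image"]); pickle.dump(im,open(n+"0.pkl","wb"))
    print(n,im["eye"],im["orientation"],im["camera_matrix"],im["dist_coeffs"])
print(get_state())
E
```

```text
top [0.42473628 0.17315057 0.93128276] [-0.02413396  0.03165408  0.71403093 -0.69898169] [[502.50670755   0.         315.53024283]
 [  0.         502.50670755 194.41994025]
 [  0.           0.           1.        ]] [-0.13691728  0.          0.          0.          0.        ]
side [0.35310577 0.90467672 0.45388067] [-0.04995453  0.52163885  0.84944305 -0.06199967] [[435.64312455   0.         319.89172251]
 [  0.         435.64312455 201.68654048]
 [  0.           0.           1.        ]] [-0.09876945  0.          0.          0.          0.        ]
{'time': 0.1, 'qpos': array([ 1.18039805e+00,  4.91490245e-01,  1.55939801e+00, -3.12033193e-06,
        1.09171848e+00, -1.05621158e-01]), 'joint_vel': array([-0.0009397 , -0.00121454, -0.0032313 ,  0.00196001, -0.00067385,
       -0.00087171]), 'effort': array([ 3.00451218e-03, -6.19448161e+01, -2.62030041e+01, -1.32103964e-04,
        2.86814713e-03,  6.24913923e-05]), 'position': array([0.17550171, 0.59963679, 0.23078852]), 'eef_rot': array([ 1.41907174e-01,  9.89879840e-01, -4.91866466e-04, -1.23124030e-04]), 'force': array([-0.58031726, -0.08019062,  0.48458108]), 'ft_torque': array([ 0.01239382, -0.01406234, -0.03135649]), 'grasp_force': 0.0, 'width': 0.08546534998466931}
```

View pics/top0.png

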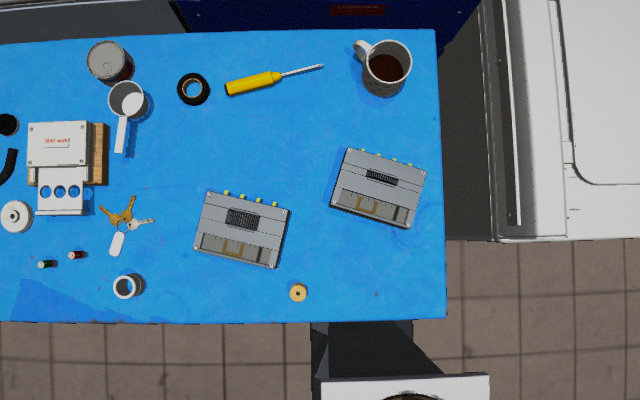

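View pics/side0.png

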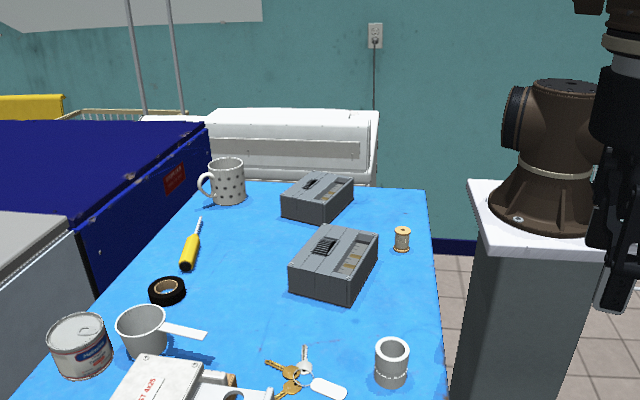

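Top view: the broad-wheel module is the left one, with its wheel near (243,218) and window near (235,250). The narrow one has its wheel near (381,177). I'll zoom in on the broad module in both views.

```bash
python3 - <<'E'
from h import *
import pickle
t=pickle.load(open("top0.pkl","rb"));s=pickle.load(open("side0.pkl","rb"))
a=cv2.resize(t["image"][180:280,185:300],None,fx=5,fy=5,interpolation=cv2.INTER_CUBIC)
b=cv2.resize(s["image"][215:310,280:385],None,fx=5,fy=5,interpolation=cv2.INTER_CUBIC)
cv2.imwrite("pics/tc.png",a);cv2.imwrite("pics/sc.png",b)
E
```

```text
(no output)
```

View pics/tc.png

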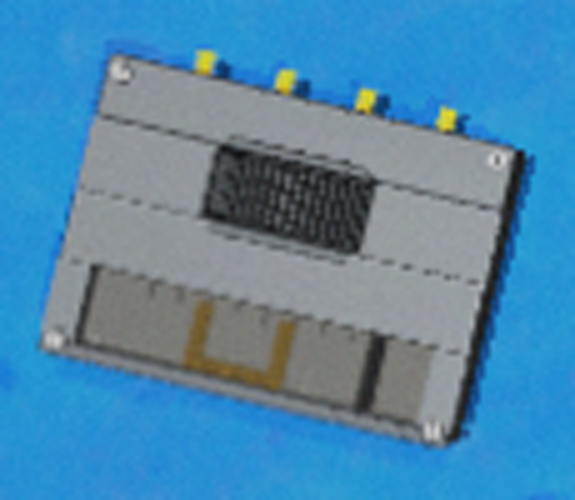

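View pics/sc.png

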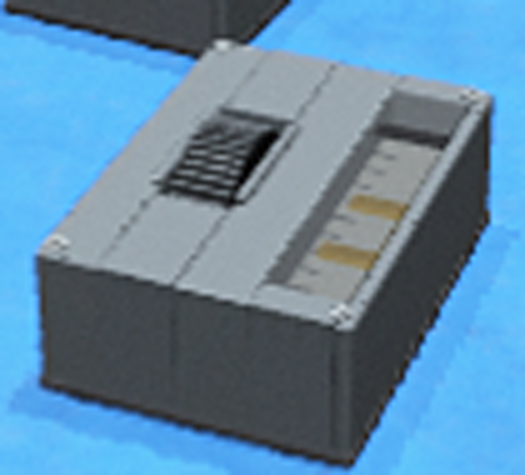

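The crops show the wheel centre at about (243,220) in the top view, the bracket prongs at about (225,247) and (242,249), and the pointer at about (259,254). The module is rotated about 13°. Now to measure with masks.

```bash
cat > m.py <<'E'
from h import *
def top(im):
    f=lambda p: np.array(p,float)/5+np.array([185,180])-0.4
    scr=onplane(im,f([(120,72),(497,160),(55,340),(432,430)]),0.055)
    y=(scr[0]-scr[1]+scr[2]-scr[3])[:2]; y/=np.linalg.norm(y); x=np.array([y[1],-y[0]])
    I=im["image"]; hsv=cv2.cvtColor(I,cv2.COLOR_BGR2HSV); g=I.max(2)
    o=np.array([243,220])
    poly=lambda P:cv2.fillPoly(np.zeros(g.shape,np.uint8),[np.round(f(P)).astype(int)],1)>0
    win=poly([(105,280),(430,358),(418,405),(95,335)])
    whl=poly([(205,130),(385,170),(370,262),(195,222)])
    br=win&(hsv[...,1]>110)&(hsv[...,0]>8)&(hsv[...,0]<30)
    pt=win&(g<65)
    wh=whl&(g<75)
    C={}
    for n,m,z in(("wheel",wh,.062),("brass",br,None),("ptr",pt,None)):
        v,u=np.nonzero(m); P=np.c_[u,v]
        d=bydepth(im,P); zz=np.median(d[:,2]) 
        q=onplane(im,P,zz if z is None else z)
        a=q[:,:2]@x;b=q[:,:2]@y
        C[n]=(a.mean(),b.mean(),zz)
        print(n,len(u),"px",u.mean().round(1),v.mean().round(1),"z",zz.round(4),"a",a.min().round(4),a.max().round(4),"b",b.min().round(4),b.mean().round(4),b.max().round(4),"mid",((b.min()+b.max())/2).round(4))
        C[n+"mid"]=((a.min()+a.max())/2,(b.min()+b.max())/2)
    return scr,x,y,C
E
python3 - <<'E'
from m import *
import pickle
t=pickle.load(open("top0.pkl","rb"));s=pickle.load(open("side0.pkl","rb"))
scr,x,y,C=top(t); print(scr.round(4),"x",x,"y",y,"yaw deg",np.degrees(np.arctan2(x[1],x[0])))
print("screw depth z",bydepth(t,np.array([(120,72),(497,160),(55,340),(432,430)])/5+[184.6,179.6])[:,2])
w=C["wheelmid"]; print("wheel xy",w[0]*x+w[1]*y)
# two views screws and wheel
fs=lambda p:np.array(p,float)/5+np.array([280,215])-0.4
ft=lambda p:np.array(p,float)/5+np.array([185,180])-0.4
T=ft([(120,72),(497,160),(55,340),(432,430)]);S=fs([(57,243),(223,46),(342,313),(470,96)])
e1,d1=ray(t,T);e2,d2=ray(s,S)
for a,b in zip(d1,d2):
    k=np.linalg.lstsq(np.c_[a,-b],e2-e1,rcond=None)[0];p,q=e1+k[0]*a,e2+k[1]*b
    print("tri",((p+q)/2).round(4),"gap",np.linalg.norm(p-q).round(4))
# side wheel crown depth
print("wheel side depth",bydepth(s,fs([(215,150),(225,140),(240,135)])).round(4)); print("wheel top depth max",max(bydepth(t,np.array([(u,v) for u in range(236,251) for v in range(216,225)]))[:,2]))
E
```

```text
wheel 417 px 242.8 219.5 z 0.0591 a 0.3539 0.384 b 0.3648 0.3925 0.4216 mid 0.3932
brass 66 px 231.8 248.7 z 0.0558 a 0.305 0.324 b 0.3825 0.4002 0.4164 mid 0.3994
ptr 34 px 259.0 253.6 z 0.0557 a 0.306 0.3257 b 0.3497 0.3521 0.3544 mid 0.3521
[[0.4986 0.3509 0.055 ]
 [0.465  0.2187 0.055 ]
 [0.4051 0.3746 0.055 ]
 [0.3717 0.243  0.055 ]] x [ 0.96920053 -0.24627288] y [0.24627288 0.96920053] yaw deg -14.257069685043723
screw depth z [0.05904814 0.05581731 0.05665634 0.05545139]
wheel xy [0.45439623 0.29024158]
tri [0.4972 0.3501 0.0578] gap 0.0024
tri [0.4638 0.2185 0.0573] gap 0.0023
tri [0.4041 0.374  0.0571] gap 0.0022
tri [0.3715 0.2428 0.0572] gap 0.0007
wheel side depth [[0.4529 0.3003 0.0646]
 [0.4507 0.2927 0.064 ]
 [0.4457 0.2918 0.0658]]
wheel top depth max 0.9312827617794894
```

The yaw is −14.3°, the wheel crown is at about (0.4535, 0.291, 0.064), and the pointer needs about +47.5 mm, which is about 36 mm of drag. I'll approach with the gripper shut.

```bash
python3 -m crank '[[[-0.9,-0.55,0.1,-0.011,0],[-0.9,-0.55,0.1,-0.011,0],[-0.9,-0.55,0.1,-0.011,0],[-0.9,-0.55,0.1,-0.011,0],[-0.9,-0.55,0.1,-0.011,0],[-0.9,-0.55,0.1,-0.011,0],[-0.9,-0.55,0.1,-0.011,0],[-0.9,-0.55,0.1,-0.011,0]]]'
cat > d.py <<'E'
from h import *
s=get_state(); M=R.from_quat(s["eef_rot"]).as_matrix(); p=np.array(s["position"])
g=np.array([.4535,.2908,.064])
print("t",s["time"],"pos",p.round(4),"F",np.round(s["force"],1),"w",s["width"],"toolx",M[:,0].round(3),"tooly",M[:,1].round(3),"shift to crown (units)",(M.T@(g-p)/.2).round(3))
E
python3 d.py
```

```text
time: 0.77
position: [0.3175, 0.4438, 0.2113]
eef_rot: [0.125, 0.992, 0.0, -0.0]
force: [-0.0, 0.1, 0.8]
width: 0.0001
grasp_force: 0.0
t 0.7667 pos [0.3175 0.4438 0.2113] F [-0.   0.1  0.8] w 0.00012431105278945987 toolx [-0.969  0.249  0.   ] tooly [0.249 0.969 0.   ] shift to crown (units) [-0.849 -0.572  0.736]
```

```bash
python3 -m crank '[[[-0.85,-0.62,0.3,0,0],[-0.85,-0.62,0.3,0,0],[-0.85,-0.62,0.3,0,0],[-0.85,-0.62,0.3,0,0],[-0.85,-0.62,0.3,0,0],[-0.85,-0.62,0.3,0,0],[-0.85,-0.62,0.45,0,0],[-0.85,-0.62,0.6,0,0],[-0.85,-0.62,0.6,0,0],[-0.85,-0.62,0.6,0,0]]]'
python3 d.py; python3 - <<'E'
from h import *
I=get_image("side")["image"]; cv2.imwrite("pics/s1.png",cv2.resize(I[190:310,260:400],None,fx=4,fy=4,interpolation=cv2.INTER_CUBIC))
E
```

```text
time: 1.6
position: [0.4505, 0.2825, 0.0908]
eef_rot: [0.124, 0.992, -0.001, -0.001]
force: [0.1, 1.0, -0.1]
width: -0.0001
grasp_force: 0.0
t 1.6 pos [0.4505 0.2825 0.0908] F [ 0.1  1.  -0.1] w -0.00011383291914186538 toolx [-0.969  0.246  0.002] tooly [ 0.246  0.969 -0.002] shift to crown (units) [-0.005  0.044  0.134]
```

View pics/s1.png

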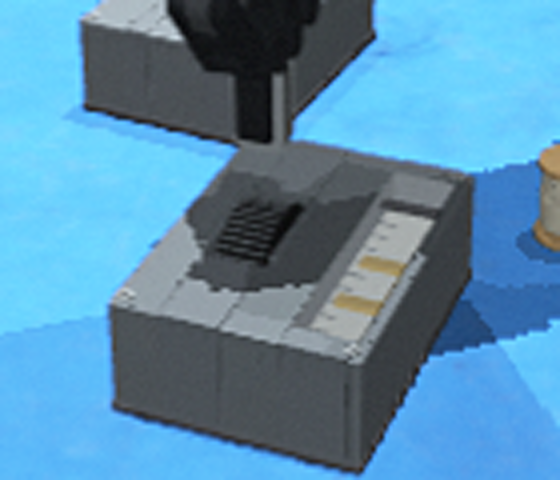

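The tip hovers over the wheel's −y half (tip at (262,140), wheel at (258,230) in the crop). Now I'll press down.

```bash
python3 -m crank '[[[0,0,0.1,0,0],[0,0,0.13,0,0],[0,0,0.15,0,0],[0,0,0.155,0,0],[0,0,0.155,0,0],[0,0,0.155,0,0]]]'; python3 d.py
```

```text
time: 2.15
position: [0.4515, 0.2821, 0.0618]
eef_rot: [0.125, 0.992, 0.0, 0.0]
force: [-3.0, 1.6, 6.0]
width: 0.0
grasp_force: 3.0
t 2.15 pos [0.4515 0.2821 0.0618] F [-3.   1.6  6. ] w 3.4925892357927706e-05 toolx [-0.969  0.247 -0.001] tooly [0.247 0.969 0.001] shift to crown (units) [ 0.001  0.045 -0.011]
```

6 N means about 2 mm of press. I'll drag 18 mm, pressing slightly deeper, then lift.

```bash
python3 -m crank '[[[0,0.0,0.004,0,0],[0,0.015,0.004,0,0],[0,0.03,0.004,0,0],[0,0.045,0.004,0,0],[0,0.06,0.004,0,0],[0,0.075,0.004,0,0],[0,0.09,0.004,0,0],[0,0.09,0.004,0,0],[0,0.09,0.004,0,0]]]';python3 d.py; python3 -m crank '[[[0,0,-0.1,0,0],[0,0,-0.2,0,0],[0.0,-0.09,-0.2,0,0],[0.0,-0.09,-0.2,0,0]]]'; python3 - <<'E'
from h import *
import pickle
im=get_image("side");I=im["image"];pickle.dump(im,open("side2.pkl","wb"));t=get_image("top")["image"]
a=cv2.resize(I[215:310,280:385],(525,475),interpolation=cv2.INTER_CUBIC)
b=cv2.resize(t[205:275,185:300],(520,316),interpolation=cv2.INTER_CUBIC)[:,:250]
c=np.zeros((475,775,3),np.uint8);c[:,:525]=a;c[:316,525:]=b
cv2.imwrite("pics/s2.png",c)
E
```

```text
time: 2.9
position: [0.4561, 0.2998, 0.0612]
eef_rot: [0.125, 0.992, 0.001, 0.001]
force: [-3.0, 1.8, 6.4]
width: -0.0002
grasp_force: 3.4
t 2.9 pos [0.4561 0.2998 0.0612] F [-3.   1.8  6.4] w -0.00015203717010972635 toolx [-0.969  0.247 -0.001] tooly [0.247 0.969 0.002] shift to crown (units) [ 0.002 -0.047 -0.014]
time: 3.23
position: [0.4512, 0.2806, 0.1014]
eef_rot: [0.125, 0.992, 0.0, 0.001]
force: [-0.0, -0.5, -0.0]
width: 0.0002
grasp_force: 0.0
```

View pics/s2.png

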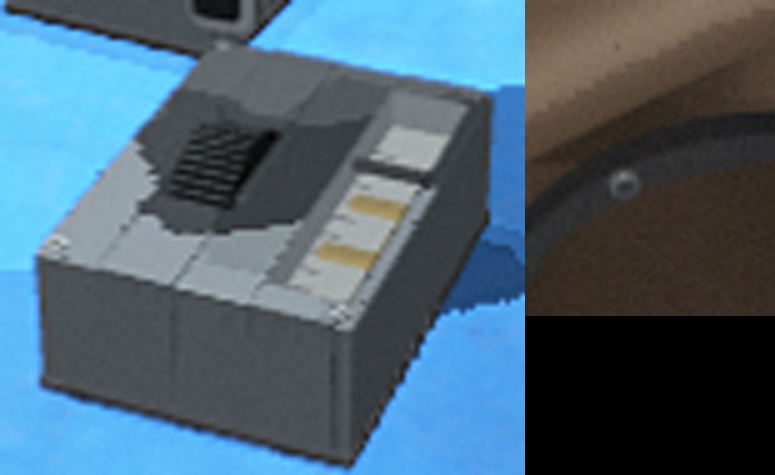

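The pointer moved to about (393,172) in the side crop, with the prongs at about (378,207) and (347,253). The arm hides the top view. I'll measure from the side picture.

```bash
python3 - <<'E'
from h import *
import pickle
s=pickle.load(open("side2.pkl","rb")); s0=pickle.load(open("side0.pkl","rb"))
y=np.array([.2463,.9692]); x=np.array([y[1],-y[0]])
f=lambda p:np.array(p,float)/5+np.array([280,215])-0.4
for z in(.045,.052):
    q=onplane(s,f([(393,172),(378,207),(347,253),(415,137)]),z)[:,:2]; print(z,"b",(q@y).round(4),"a",(q@x).round(4))
E
```

```text
0.045 b [0.3649 0.3869 0.4156 0.3408] a [0.3152 0.3129 0.3135 0.3153]
0.052 b [0.3752 0.3968 0.425  0.3515] a [0.3118 0.3096 0.3102 0.3119]
```

Triangulating both views puts the bracket at z≈0.045, b≈0.4015 and the pointer at z≈0.053, b≈0.376. About 25 mm is left, so one more 18.5 mm stroke.

```bash
python3 -m crank '[[[0,0,0.1,0,0],[0,0,0.15,0,0],[0,0,0.18,0,0],[0,0,0.2,0,0],[0,0,0.2,0,0],[0,0,0.2,0,0]]]';python3 -m crank '[[[0,0.015,0,0,0],[0,0.03,0,0,0],[0,0.045,0,0,0],[0,0.06,0,0,0],[0,0.075,0,0,0],[0,0.092,0,0,0],[0,0.092,0,0,0],[0,0.092,0,0,0]]]';python3 d.py; python3 -m crank '[[[0,0,-0.1,0,0],[0,0,-0.2,0,0],[0,0,-0.4,0,0],[0,0,-0.6,0,0],[0.5,0.5,-0.7,0,0],[0.9,0.9,-0.7,0,0],[0.9,0.9,-0.7,0,0],[0.9,0.9,-0.7,0,0],[0.9,0.9,-0.7,0,0],[0.9,0.9,-0.7,0,0],[0.9,0.9,-0.7,0,0],[0.9,0.9,-0.7,0,0]]]'; python3 - <<'E'
from h import *
import pickle
im=get_image("side");I=im["image"];tt=get_image("top");pickle.dump((im,tt),open("3.pkl","wb"));t=tt["image"]
c=np.zeros((600,800,3),np.uint8)
c[:380,:420]=cv2.resize(I[215:310,280:385],(420,380),interpolation=cv2.INTER_CUBIC)
c[:330,420:]=cv2.resize(t[185:285,185:300],(380,330),interpolation=cv2.INTER_CUBIC)
c[380:,:352]=cv2.resize(t,(352,220))
cv2.imwrite("pics/s3.png",c)
E
```

```text
time: 3.83
position: [0.4513, 0.2817, 0.0597]
eef_rot: [0.125, 0.992, -0.0, -0.0]
force: [-3.5, 0.4, 9.8]
width: 0.0001
grasp_force: 5.0
time: 4.5
position: [0.4561, 0.3002, 0.0601]
eef_rot: [0.125, 0.992, 0.0, 0.0]
force: [-2.4, 3.1, 8.3]
width: 0.0003
grasp_force: 4.5
t 4.5 pos [0.4561 0.3002 0.0601] F [-2.4  3.1  8.3] w 0.00032925946638702165 toolx [-0.969  0.247 -0.   ] tooly [0.247 0.969 0.001] shift to crown (units) [ 0.001 -0.049 -0.019]
time: 5.5
position: [0.3244, 0.5202, 0.1993]
eef_rot: [0.123, 0.992, -0.0, -0.0]
force: [0.5, -0.1, -0.2]
width: -0.0
grasp_force: 0.0
```

View pics/s3.png

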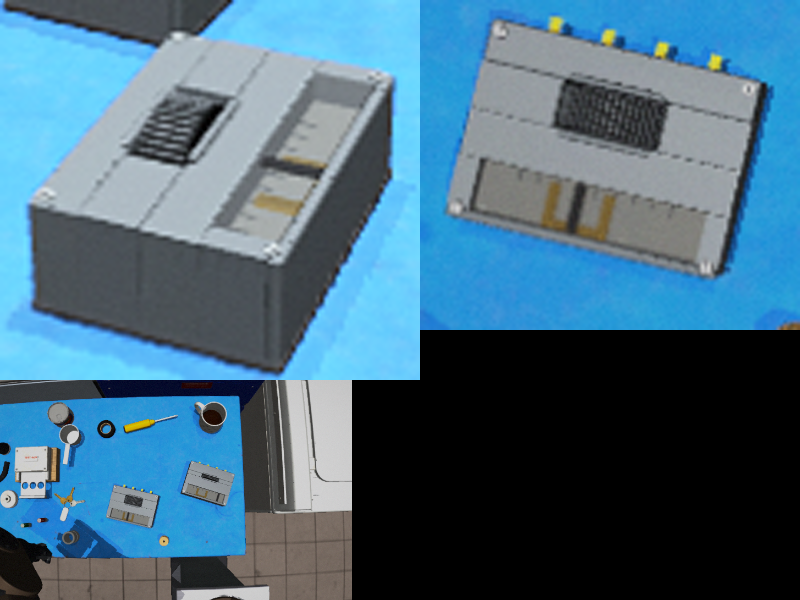

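The top crop shows the pointer at column 577, between the prongs at 551 and 605, so it is centred to about 2 mm. The arm is clear and the narrow module was not touched.

```bash
python3 -c "
from cell import *
print(job_done())"
```

```text
the job is handed in; nothing more can be done
None
```

I rolled the broad wheel until its pointer stood between the brass prongs, about 2 mm from centre, left the narrow module untouched, moved the arm clear and handed the job in.

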